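# Make up the furnace kit and the water kit on the lab bench

## Robot

A 6-joint arm with a two-finger parallel gripper is mounted at the origin on the work surface. World frame = base frame: x ahead of the robot, y to its left, z up, the work surface at z = 0. Lengths are in m, angles in rad, forces in N, time in s.
With the tool pointing down it reaches from about 0.225 to 0.875 m from the base axis. Payload 3.4 kg.
Tool frame: the origin (TCP) lies on the centre line of the jaws, within the pads' length; the fingertips stand 11 mm ahead of it and the grasp point (between the pads) lies 8 mm behind it; z points along the fingers, y is the line along which they close (so a half turn about z gives the same grasp; the last joint's range is limited). The gripper opens to 85 mm and grips with 20 to 120 N. Pads are 22 mm wide; open, the fingers measure 114 mm over their backs; the gripper's body (76 mm by 85 mm) begins 54 mm behind the grasp point. The pads swing forward as they close: fully open they stand 13 mm farther back than shut.
Start: joints at [1.216, 0.276, 1.505, -0, 1.361, -0.121], TCP at [0.133, 0.559, 0.242] pointing down, gripper open.
Joint ranges: [-2.89, 2.89], [-0.75, 2.08], [0.22, 2.7], [-1.18, 4.32], [0.11, 2.71], [-2.7, 2.7]. Speed limits (rad/s): [2.57, 2.57, 3.14, 3.14, 3.14, 3.14].

## Interface

Orientations are given as a unit quaternion [w, x, y, z].
In Python, from rig import manip, eyes, job gives the robot as it stands.
- The arm moves only by the tool drive_tool, never from a script. Its argument "rows" is a list of rows, each a list of 3 entries, a list of its own where there are three numbers: the turn, a rotation vector about the world's x, y, z in rad, then the shift along the world's x, y, z in cm, then the finger opening in cm, from 0 to 8.54. A call has 1 to 8 rows; each row shifts and turns the commanded pose from where the row before left it; what a row does not reach is not made up. A row lasts 1/8 s, in which the tool goes at most 62.5 mm and 10.7 degrees, less where a joint would pass 70% of its speed; a pose out of reach is approached as far as the arm can. A call is refused whole if a number of a shift passes 6.25 or a number of a turn 0.188, either way. A call with a gripper value outside its range is refused whole. The fingers move at their own pace and stop on an object; "force" is the grip in N (left out, the last holds). Time passes only in rows, so rows that do not move let the fingers close. It gives the time, the measured TCP pose, the force, the opening and the grip force at its end, in the units of the state.
- manip.get_state(): the state, without advancing time (a new reading comes with each control period).
- eyes.get_image(name): name is "scene" or "side" or "wrist"; returns the picture (400x640x3 uint8, red, green, blue); there is no depth.
- eyes.get_calibration(name): a dict with "camera_matrix" (3x3 intrinsics, pixels), "view" (4x4, takes a point from world to camera coordinates). Camera axes: x right, y up, looking along -z (the intrinsics and any distortion apply to the point x, -y, -z); pixel columns grow to the right and rows downward; lengths in m; the calibration is good to about 2 mm. A picture is of the moment at which its call begins: read the wrist's pose just before it. get_calibration takes no time and is no camera call; for the wrist camera it gives the pose at the moment of the call.
- job.sign_off(): hands the job in; it is judged then, once.
The state is a dict: "clock": time; "qpos": joint angles; "qd": joint speeds; "effort": joint torques, N m; "position": TCP position; "ee_rot": TCP orientation; "contact_force": force on the tool from outside, world axes, zero at the start; "moment": the same for the moment, N m; "width": finger opening in m; "gripper_force": force on a finger pad.
Only numpy, scipy, OpenCV 4.12 (cv2) and the standard library are available. Lean on these libraries where they do the work, as an engineer would, in place of code of your own. Each camera call takes 0.05 s, during which the arm holds its last target. There are 200 camera calls.

## Task

Make up two kits from the stock in the middle of the bench. The furnace kit goes in the grey tray with three pockets: the crucible in the large end pocket, the steel weight in the middle pocket and the short vial in the small end pocket; the water kit goes in the grey tray with two pockets: the jar in the large pocket and the tall vial in the small one. Stand everything upright on its pocket's floor and leave the beaker where it stands.

Things in the scene. Friction and masses are not known exactly. Their poses are not given: they have to be found in the camera images.
- crucible: white porcelain crucible with its lid on (lid fixed, moves as one): foot 32 mm diameter widening to 39 mm at 38 mm height, lid rim 42 mm diameter from 38 to 42 mm, small knob 10 mm diameter up to 50 mm; 80 g. Origin at the centre of its underside, z up.
- weight: dark steel check weight: cylinder 28 mm diameter up to 38 mm height, then a neck and a knob 20 mm diameter, 55 mm tall in all; 200 g. Origin at the centre of its underside, z up.
- short_vial: short amber glass vial with white cap: 24 mm diameter, 48 mm tall in all, cap 20 mm diameter and 10 mm high; 30 g. Origin at the centre of its underside, z up.
- tall_vial: tall amber glass vial with white cap: 28 mm diameter, 75 mm tall in all, cap 24 mm diameter and 12 mm high; 60 g. Origin at the centre of its underside, z up.
- jar: wide amber glass jar with dark steel lid: 48 mm diameter, 60 mm tall in all, lid 44 mm diameter and 14 mm high; 150 g. Origin at the centre of its underside, z up.
- tray3: grey plastic tray with three pockets in a row, 184 mm by 80 mm. Pockets along tray x in mm: small end -88 to -40 (centre -64), middle -36 to 12 (centre -12), large end 16 to 88 (centre 52). All 72 wide in y; walls 4, floor 4 thick, rim 16 above bench. Origin: centre of underside, x along the row, z up. Fixed; place and yaw vary.
- tray2: grey plastic tray with two pockets in a row, 132 mm by 80 mm. Pockets along tray x in mm: small -62 to -14 (centre -38), large -10 to 62 (centre 26). All 72 wide in y; walls 4, floor 4 thick, rim 16 above bench. Origin: centre of underside, x along the row, z up. Fixed; place and yaw vary.
- beaker: empty clear glass beaker, loose, a bystander that stands among the stock: 48 mm diameter at the rim, 60 mm tall. Origin at the centre of its underside, z up.
Things that resemble listed ones, but are neither listed nor needed, are in the scene too. What is shaped like the short_vial but blue or yellow is not meant. Leave any purple look-alike of the weight alone.

How it is judged:
At the end, for the whole second after the job is handed in: Crucible, weight and short vial in the large, middle and small pockets of the three-pocket tray; jar and tall vial in the large and small pockets of the two-pocket tray; each underside within 4 mm of the pocket floor, inside its walls (to 3 mm), tilt below 0.12 rad, speed below 0.02 m/s (x of crucible in the frame of tray3 between 0.028 and 0.076 m and y of crucible in the frame of tray3 between -0.024 and 0.024 m and z of crucible in the frame of tray3 between 0 and 0.008 m and angle between each of crucible, weight, short_vial, jar, tall_vial's own z axis and vertical below 0.12 rad and linear speed of each of crucible, weight, short_vial, jar, tall_vial below 0.02 m/s and x of weight in the frame of tray3 between -0.025 and 0.001 m and y of weight in the frame of tray3 between -0.025 and 0.025 m and z of weight in the frame of tray3 between 0 and 0.008 m and x of short_vial in the frame of tray3 between -0.079 and -0.049 m and y of short_vial in the frame of tray3 between -0.027 and 0.027 m and z of short_vial in the frame of tray3 between 0 and 0.008 m and x of jar in the frame of tray2 between 0.011 and 0.041 m and y of jar in the frame of tray2 between -0.015 and 0.015 m and z of jar in the frame of tray2 between 0 and 0.008 m and x of tall_vial in the frame of tray2 between -0.051 and -0.025 m and y of tall_vial in the frame of tray2 between -0.025 and 0.025 m and z of tall_vial in the frame of tray2 between 0 and 0.008 m); the robot touches nothing.
It fails at once if the beaker is pushed more than 25 mm or tipped over (distance of beaker from where it was at the start of the episode above 0.025 m or angle between beaker's own z axis and vertical above 0.5 rad).
It also fails if it takes over 141 s, if anything falls off the work surface, if the arm or the gripper's body presses on something with over 40 N, if the wrist force passes 120 N, or if a joint passes its speed limit or range.

## Working session

There is one attempt and no reset: what is moved stays moved. The work goes in short steps, Python scripts to look and compute and a tool call to move; the robot and the scene stay as the last step left them, time stands still between calls to the robot, and variables do not carry over. Pictures are saved under pics/ and viewed, at most 14 in all, crops included, and the job is handed in when it is done.

Besides the shell and the picture viewer there is one more tool, called as name(argument=value, ...), one argument or row to a line, values as JSON. drive_tool: Moves the arm, as the interface text tells. Its arguments: {"type":"object","properties":{"rows":{"type":"array"},"force":{"type":"number"}},"required":["rows"]}

```bash
mkdir -p pics; python3 - <<'E'
from rig import manip, eyes, job
import cv2,numpy as np
for n in ["scene","side","wrist"]:
    c=eyes.get_calibration(n); print(n,np.round(c["camera_matrix"],1).tolist(),np.round(c["view"],3).tolist(),[k for k in c])
    im=eyes.get_image(n); cv2.imwrite(f"pics/{n}0.png",im[:,:,::-1])
s=manip.get_state(); print(s)
E
```

```text
scene [[449.5, 0.0, 319.7], [0.0, 449.5, 203.8], [0.0, 0.0, 1.0]] [[0.854, 0.519, -0.017, -0.465], [-0.323, 0.556, 0.766, 0.144], [0.407, -0.649, 0.643, -1.329], [0.0, 0.0, 0.0, 1.0]] ['camera_matrix', 'view']
side [[466.2, 0.0, 312.3], [0.0, 466.2, 202.9], [0.0, 0.0, 1.0]] [[-0.987, -0.159, -0.0, 0.532], [0.095, -0.587, 0.804, -0.058], [-0.128, 0.793, 0.595, -0.881], [0.0, 0.0, 0.0, 1.0]] ['camera_matrix', 'view']
wrist [[320.5, 0.0, 326.0], [0.0, 320.5, 199.6], [0.0, 0.0, 1.0]] [[0.231, 0.973, -0.003, -0.574], [-0.931, 0.22, -0.29, 0.037], [-0.282, 0.069, 0.957, -0.379], [0.0, 0.0, 0.0, 1.0]] ['camera_matrix', 'view']
{'clock': 0.15, 'qpos': array([ 1.21605979e+00,  2.76449812e-01,  1.50587403e+00, -1.54668954e-05,
        1.36071276e+00, -1.20991320e-01]), 'qd': array([-0.00045182, -0.00308261, -0.0044183 , -0.0009194 ,  0.0011046 ,
       -0.00094224]), 'effort': array([ 2.21889561e-03, -4.17154777e+01, -2.46028322e+01, -1.01620453e-04,
        7.65323814e-03,  4.58917043e-06]), 'position': array([0.1330486 , 0.55898409, 0.24162574]), 'ee_rot': array([-1.62767437e-04,  1.16605088e-01,  9.93178097e-01, -7.03427703e-04]), 'contact_force': array([-0.61770101,  0.46386518,  0.74371893]), 'moment': array([ 0.0118128 , -0.01206324, -0.0020627 ]), 'gripper_force': 0.0, 'width': 0.08538403060768511}
```

View pics/scene0.png

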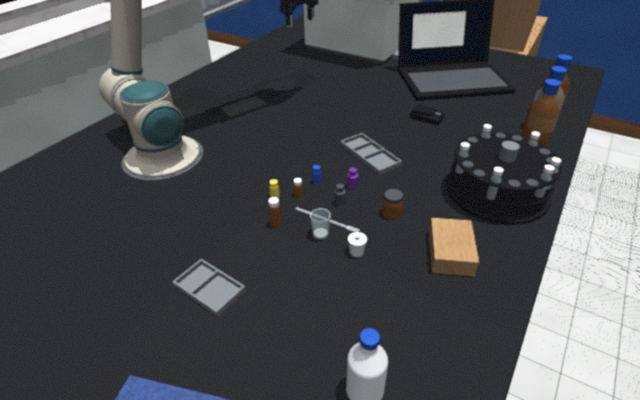

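View pics/side0.png

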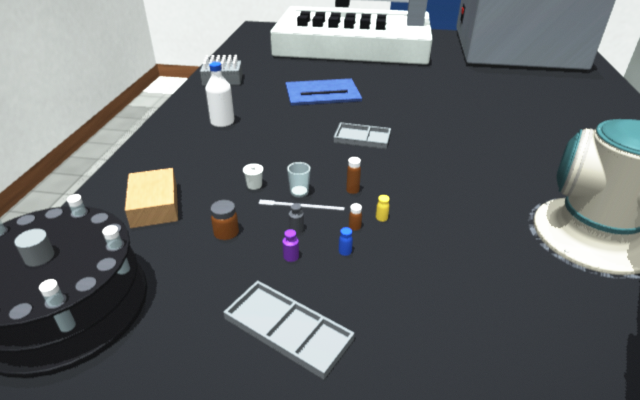

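View pics/wrist0.png

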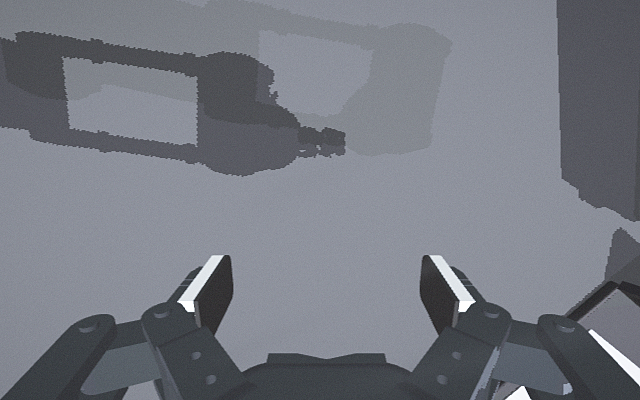

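The scene view shows tray2 at (208,286) and tray3 at (371,152). The stock sits between them: crucible (357,244), jar (393,204), weight (340,195), short vial (297,187), tall vial (274,212) and beaker (320,223). In the side view: crucible (254,177), jar (225,220), weight (296,219), short vial (356,218), tall vial (354,176), beaker (299,180) and tray3 (288,326). The wrist sees only the bench.

```bash
python3 - <<'E'
import cv2,numpy as np
for n,(a,b,c,d) in {"scene":(255,160,415,262),"side":(200,150,400,268)}.items():
    im=cv2.imread(f"pics/{n}0.png")
    f=cv2.resize(im[b:d,a:c],None,fx=4,fy=4,interpolation=cv2.INTER_CUBIC); f=(255*(f/255.)**0.6).astype(np.uint8)
    cv2.imwrite(f"pics/{n}0c.png",f)
    v=im.max(2); print(n,np.median(v[b:d,a:c]),np.percentile(v[b:d,a:c],[50,80,90]))
    m=(v>45).astype(np.uint8)
    k,l,st,ce=cv2.connectedComponentsWithStats(m)
    for i in range(1,k):
        x,y,w,h,A=st[i]
        if 25<A<9000: print(st[i],ce[i].round(1),np.median(im[l==i],0)[::-1])
E
```

```text
scene 53.0 [ 53.  60. 108.]
[ 411   10   56   40 1980] [438.2  29.4] [177. 178. 176.]
[223  98  42  18 328] [243.2 106.2] [46. 48. 51.]
[461 159  14  10  92] [467.5 163.4] [79. 81. 88.]
[455 164   9  10  60] [458.7 169.3] [58.5 65.  69. ]
[489 165  16  20 225] [497.  174.5] [ 89.  95. 100.]
[471 168  16  10 100] [478.9 172.2] [76.  80.  86.5]
[524 177  16  11 112] [531.7 182.1] [74.5 76.  83.5]
[505 178  18  11 122] [513.8 183.1] [70. 71. 77.]
[486 185  13  15 129] [491.7 192.1] [66. 73. 77.]
[535 184  17  14 119] [542.1 190.9] [64. 70. 74.]
side 69.0 [ 69.  77. 155.]
[117 258  13  17 132] [123.9 267.6] [ 85.5  98.  101. ]
[ 53 310  23  23 359] [ 64.7 321. ] [ 90. 104. 107.]
[  0 338  63  12 138] [ 29.  345.9] [44. 46. 50.]
[  0 344 105  30 448] [ 44.7 365. ] [44. 45. 49.]
```

View pics/scene0c.png

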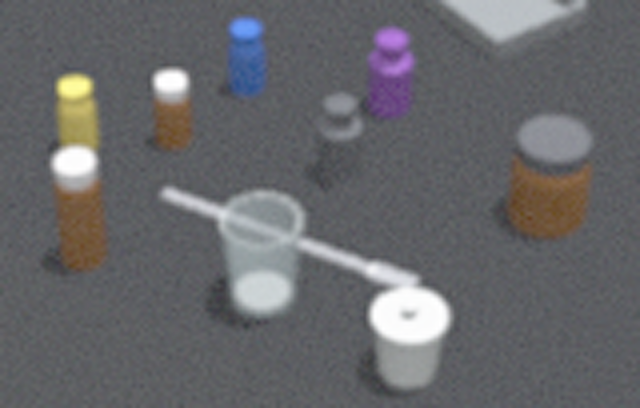

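View pics/side0c.png

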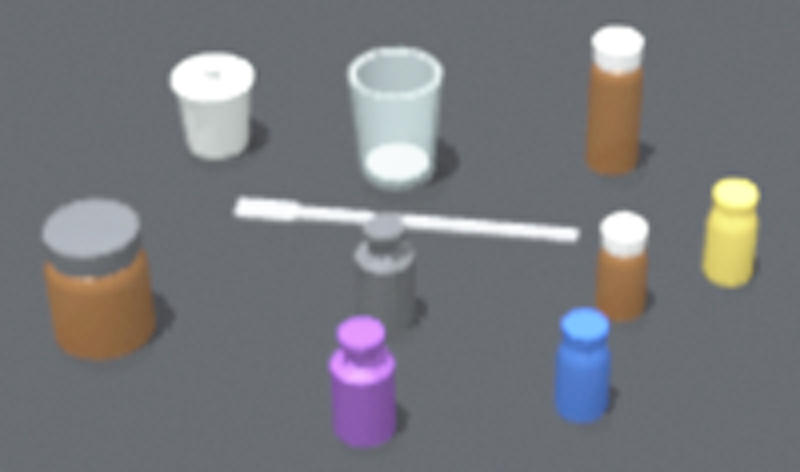

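The crops give the cap-top centres of every object, and the purple, blue and yellow look-alikes are clearly told apart. Next I cast rays from those centres.

```bash
cat > h.py <<'E'
import numpy as np,cv2
def ray(c,uv):
    K,V=np.array(c["camera_matrix"]),np.array(c["view"])
    R,t=V[:3,:3],V[:3,3]
    p=np.linalg.inv(K)@np.array([uv[0],uv[1],1.]); d=R.T@(p*[1,-1,-1])
    return -R.T@t,d
def onz(c,uv,z):
    o,d=ray(c,uv); return (o+d*(z-o[2])/d[2])[:2]
def proj(c,P):
    K,V=np.array(c["camera_matrix"]),np.array(c["view"])
    q=V[:3,:3]@np.array(P)+V[:3,3]; p=K@(q*[1,-1,-1]); return p[:2]/p[2]
E
python3 - <<'E'
from h import *; from rig import eyes
S,D=eyes.get_calibration("scene"),eyes.get_calibration("side")
T=dict(short=((171,80),(624,228),.048),tall=((75,160),(617,42),.075),weight=((340,104),(384,229),.055),cruc=((409,308),(213,78),.042),jar=((554,138),(92,228),.06),beaker=((261,218),(395,75),.06),purple=((392,40),(361,333),.055),blue=((246,29),(585,326),.048),yellow=((75,86),(736,193),.048))
for k,(a,b,z) in T.items():
    a=np.array(a)/4+[254.6,159.6]; b=np.array(b)/4+[199.6,149.6]
    p,q=onz(S,a,z),onz(D,b,z); o1,d1=ray(S,a);o2,d2=ray(D,b)
    s=np.linalg.lstsq(np.c_[d1,-d2],o2-o1,rcond=None)[0]; m=(o1+d1*s[0]+o2+d2*s[1])/2
    print(k,p.round(4),q.round(4),m.round(4))
print(np.linalg.inv(S["view"])[:3,3],np.linalg.inv(D["view"])[:3,3])
for n,c,box in (("scene",S,(165,255,250,315)),("scene",S,(335,130,408,178)),("side",D,(330,120,396,150)),("side",D,(215,275,360,375))):
    im=cv2.imread(f"pics/{n}0.png"); x0,y0,x1,y1=box
    v=im[y0:y1,x0:x1].max(2); th,m=cv2.threshold(v,0,255,cv2.THRESH_OTSU)
    cs=cv2.findContours(m,0,2)[0]; h=cv2.convexHull(max(cs,key=cv2.contourArea)).reshape(-1,2)+[x0,y0]
    w=np.array([onz(c,u,.014) for u in h],np.float32)
    r=cv2.minAreaRect(w*1000); print(n,th,r)
E
```

```text
short [0.4496 0.0472] [0.4485 0.0503] [0.4486 0.0486 0.0467]
tall [ 0.4649 -0.0744] [ 0.4639 -0.0709] [ 0.464  -0.0732  0.0737]
weight [0.5594 0.0713] [0.557 0.078] [0.5577 0.0744 0.0523]
cruc [ 0.6744 -0.0551] [ 0.6748 -0.055 ] [ 0.6746 -0.0551  0.042 ]
jar [0.6895 0.1007] [0.6873 0.1049] [0.6885 0.1027 0.0582]
beaker [ 0.5756 -0.0492] [ 0.5747 -0.0452] [ 0.575  -0.0478  0.0585]
purple [0.5554 0.1471] [0.5528 0.1523] [0.5537 0.1498 0.0528]
blue [0.4617 0.1188] [0.4592 0.124 ] [0.4596 0.1215 0.0457]
yellow [0.4002 0.0114] [0.3979 0.014 ] [0.3984 0.0128 0.0468]
[ 0.98515031 -0.70057393  0.73641725] [0.41721892 0.74980127 0.57127717]
scene 105.0 ((460.29168701171875, -307.7975769042969), (82.09387969970703, 133.97364807128906), 84.90047454833984)
scene 102.0 ((527.8024291992188, 307.76531982421875), (82.25748443603516, 185.5769500732422), 64.42261505126953)
side 149.0 ((460.47747802734375, -310.0810546875), (84.56861114501953, 132.9272003173828), 85.14615631103516)
side 149.0 ((527.3162231445312, 307.026123046875), (81.785400390625, 185.66598510742188), 64.41136932373047)
```

```bash
python3 - <<'E'
from h import *; from rig import eyes
D=eyes.get_calibration("side");S=eyes.get_calibration("scene")
for nm,n,c,ctr,a,L in (("t3","side",D,(.5275,.3073),-25.6,92),("t2","side",D,(.4603,-.309),-5,66),("t3","scene",S,(.5275,.3073),-25.6,92),("t2","scene",S,(.4603,-.309),-5,66)):
    im=cv2.imread(f"pics/{n}0.png").max(2); a=np.radians(a); e=np.array([np.cos(a),np.sin(a)])
    r=[]
    for s in range(-L,L+1,4):
        vals=[]
        for t in (-20,-10,0,10,20):
            p=np.array(ctr)+e*s/1000+np.array([-e[1],e[0]])*t/1000; u=proj(c,[*p,.016]); vals.append(cv2.getRectSubPix(im,(1,1),tuple(map(float,u)))[0,0])
        r.append((s,int(np.mean(vals))))
    print(nm,n,r)
for u in ((237,208),(385,222),(575,236)): print(onz(D,np.array(u)/4+[199.6,149.6],.003).round(3))
E
```

```text
t3 side [(-92, 220), (-88, 233), (-84, 233), (-80, 233), (-76, 233), (-72, 233), (-68, 233), (-64, 233), (-60, 233), (-56, 233), (-52, 233), (-48, 211), (-44, 89), (-40, 218), (-36, 233), (-32, 233), (-28, 234), (-24, 234), (-20, 234), (-16, 233), (-12, 234), (-8, 234), (-4, 234), (0, 233), (4, 160), (8, 88), (12, 216), (16, 234), (20, 234), (24, 233), (28, 234), (32, 233), (36, 234), (40, 234), (44, 233), (48, 234), (52, 233), (56, 233), (60, 233), (64, 233), (68, 233), (72, 233), (76, 227), (80, 110), (84, 93), (88, 209), (92, 120)]
t2 side [(-66, 168), (-62, 216), (-58, 201), (-54, 199), (-50, 202), (-46, 202), (-42, 199), (-38, 199), (-34, 201), (-30, 200), (-26, 202), (-22, 199), (-18, 161), (-14, 185), (-10, 217), (-6, 202), (-2, 202), (2, 198), (6, 199), (10, 200), (14, 201), (18, 203), (22, 201), (26, 199), (30, 200), (34, 200), (38, 201), (42, 202), (46, 200), (50, 200), (54, 195), (58, 133), (62, 174), (66, 161)]
t3 scene [(-92, 95), (-88, 102), (-84, 94), (-80, 78), (-76, 83), (-72, 112), (-68, 141), (-64, 156), (-60, 157), (-56, 159), (-52, 159), (-48, 158), (-44, 160), (-40, 154), (-36, 134), (-32, 99), (-28, 78), (-24, 85), (-20, 122), (-16, 147), (-12, 156), (-8, 156), (-4, 159), (0, 157), (4, 157), (8, 158), (12, 154), (16, 135), (20, 98), (24, 79), (28, 91), (32, 130), (36, 151), (40, 159), (44, 159), (48, 158), (52, 158), (56, 158), (60, 158), (64, 157), (68, 157), (72, 159), (76, 159), (80, 159), (84, 161), (88, 157), (92, 134)]
t2 scene [(-66, 99), (-62, 127), (-58, 83), (-54, 79), (-50, 132), (-46, 164), (-42, 164), (-38, 165), (-34, 165), (-30, 166), (-26, 166), (-22, 165), (-18, 166), (-14, 164), (-10, 140), (-6, 80), (-2, 86), (2, 146), (6, 165), (10, 165), (14, 166), (18, 165), (22, 164), (26, 165), (30, 165), (34, 165), (38, 165), (42, 165), (46, 165), (50, 166), (54, 165), (58, 165), (62, 165), (66, 141)]
[0.649 0.005]
[0.572 0.004]
[0.475 0.001]
```

drive_tool(
  rows=[
    [[0,0,-0.027],[3.95,-6.2,0],4.5],
    [[0,0,-0.027],[3.95,-6.2,0],4.5],
    [[0,0,-0.027],[3.95,-6.2,0],4.5],
    [[0,0,-0.027],[3.95,-6.2,0],4.5],
    [[0,0,-0.027],[3.95,-6.2,0],4.5],
    [[0,0,-0.027],[3.95,-6.2,0],4.5],
    [[0,0,-0.027],[3.95,-6.2,0],4.5],
    [[0,0,-0.024],[3.95,-6.2,0],4.5],
  ],
  force=40,
)

```text
clock: 1.15
position: [0.4026, 0.1359, 0.2424]
ee_rot: [0.0, 0.222, 0.975, 0.0]
contact_force: [1.3, -0.1, -0.1]
width: 0.0451
gripper_force: 0.0
```

drive_tool(
  rows=[
    [[0,0,0],[0,0,0],4.5],
    [[0,0,0],[0,0,0],4.5],
  ],
)

```text
clock: 1.4
position: [0.4015, 0.1376, 0.242]
ee_rot: [-0.001, 0.222, 0.975, 0.0]
contact_force: [0.3, 0.0, 0.5]
width: 0.0449
gripper_force: 0.0
```

drive_tool(
  rows=[
    [[0,0,0],[2.37,-4.45,-3],4.5],
    [[0,0,0],[2.36,-4.46,-3],4.5],
    [[0,0,0],[0,0,-5],4.5],
    [[0,0,0],[0,0,-5],4.5],
    [[0,0,0],[0,0,-3],4.5],
    [[0,0,0],[0,0,-2],4.5],
    [[0,0,0],[0,0,0],4.5],
  ],
)

```text
clock: 2.28
position: [0.4473, 0.0504, 0.0312]
ee_rot: [-0.002, 0.22, 0.975, -0.0]
contact_force: [0.9, -0.2, -0.3]
width: 0.0453
gripper_force: 0.0
```

```bash
cat > pic.py <<'E'
import sys,cv2,numpy as np
from rig import eyes
n,out=sys.argv[1:3]
im=eyes.get_image(n)[:,:,::-1]
if len(sys.argv)>3:
    a,b,c,d=map(int,sys.argv[3:7]); im=cv2.resize(im[b:d,a:c],None,fx=3,fy=3,interpolation=cv2.INTER_CUBIC)
cv2.imwrite(out,im)
E
python3 pic.py side pics/s1.png 220 150 420 270
```

```text
(no output)
```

View pics/s1.png

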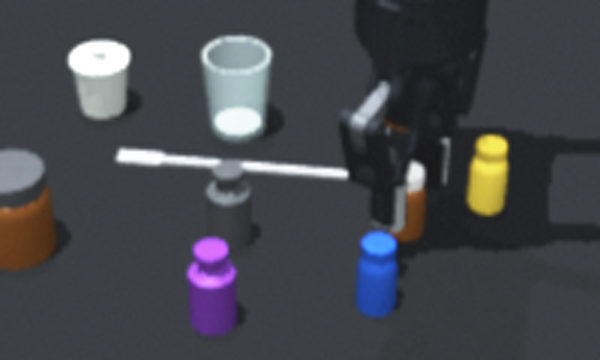

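The jaws straddle the short vial at about (405,200) in the crop, clear of the blue and yellow vials. I'll go down the rest and grip.

drive_tool(
  rows=[
    [[0,0,0],[0.1,-0.1,-1.2],4.5],
    [[0,0,0],[0,0,0],2.2],
    [[0,0,0],[0,0,0],1.5],
    [[0,0,0],[0,0,0],1.5],
    [[0,0,0],[0,0,0],1.5],
  ],
  force=30,
)

```text
clock: 2.95
position: [0.4503, 0.0475, 0.0205]
ee_rot: [0.0, 0.222, 0.975, 0.0]
contact_force: [-0.5, 0.1, 0.6]
width: 0.0231
gripper_force: 29.4
```

drive_tool(
  rows=[
    [[0,0,0],[0,0,4],1.5],
    [[0,0,0],[0,0,5],1.5],
    [[0,0,0],[0.3,4.6,2],1.5],
    [[0,0,0],[0.35,4.8,0],1.5],
    [[0,0,0],[0.35,4.8,0],1.5],
    [[0,0,0],[0.35,4.8,0],1.5],
    [[0,0,0],[0.3,4.8,0],1.5],
    [[0,0,0],[0.3,4.8,0],1.5],
  ],
)

```text
clock: 3.95
position: [0.4696, 0.3351, 0.1303]
ee_rot: [0.0, 0.222, 0.975, -0.0]
contact_force: [0.0, 0.1, -0.9]
width: 0.0227
gripper_force: 29.6
```

drive_tool(
  rows=[
    [[0,0,0],[0,0,-4],1.5],
    [[0,0,0],[0,0,-4],1.5],
    [[0,0,0],[0,0,-1.5],1.5],
    [[0,0,0],[0,0,-1.0],1.5],
    [[0,0,0],[0,0,0],1.5],
  ],
)

```text
clock: 4.58
position: [0.4704, 0.3338, 0.0259]
ee_rot: [0.001, 0.222, 0.975, 0.001]
contact_force: [-0.9, 0.0, -1.2]
width: 0.0228
gripper_force: 29.7
```

drive_tool(
  rows=[
    [[0,0,0],[0,0,-0.1],1.5],
    [[0,0,0],[0,0,0],3.4],
    [[0,0,0],[0,0,0],3.4],
    [[0,0,0],[0,0,0],3.4],
    [[0,0,0],[0,0,3],3.4],
    [[0,0,0],[0,0,5],4.5],
    [[0,0,0],[0,0,2],4.5],
  ],
)

```text
clock: 5.45
position: [0.4711, 0.3344, 0.1273]
ee_rot: [0.002, 0.222, 0.975, 0.002]
contact_force: [0.4, -0.8, -0.3]
width: 0.045
gripper_force: 0.0
```

```bash
python3 pic.py side pics/s2.png 200 180 420 380
```

```text
(no output)
```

View pics/s2.png

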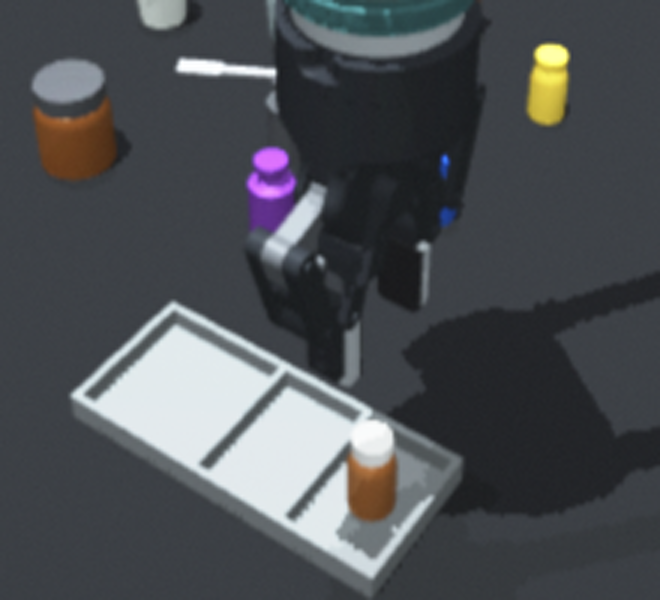

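The short vial stands upright in the small pocket at (372,470). Next is the weight.

drive_tool(
  rows=[
    [[0,0,0],[1.75,-5.2,0],4.5],
    [[0,0,0],[1.73,-5.2,0],4.5],
    [[0,0,0],[1.73,-5.2,0],4.5],
    [[0,0,0],[1.73,-5.2,0],4.5],
    [[0,0,0],[1.72,-5.2,0],4.5],
    [[0,0,0],[0,0,-4],4.5],
    [[0,0,0],[0,0,-4],4.5],
    [[0,0,0],[0,0,-1.4],4.5],
  ],
)

```text
clock: 6.5
position: [0.554, 0.0733, 0.0276]
ee_rot: [-0.003, 0.222, 0.975, -0.001]
contact_force: [-0.4, 0.3, 0.0]
width: 0.0453
gripper_force: 0.0
```

drive_tool(
  rows=[
    [[0,0,0],[0,0,-1.4],4.5],
    [[0,0,0],[0,0,0],2.5],
    [[0,0,0],[0,0,0],2],
    [[0,0,0],[0,0,0],2],
    [[0,0,0],[0,0,0],2],
    [[0,0,0],[0,0,0],2],
  ],
  force=60,
)

```text
clock: 7.25
position: [0.5564, 0.0736, 0.0166]
ee_rot: [0.0, 0.222, 0.975, 0.0]
contact_force: [-1.2, -0.0, -2.1]
width: 0.0266
gripper_force: 59.1
```

drive_tool(
  rows=[
    [[0,0,0],[0,0,4],2],
    [[0,0,0],[0,0,5],2],
    [[0,0,0],[-0.77,4.7,2],2],
    [[0,0,0],[-0.8,4.8,0],2],
    [[0,0,0],[-0.8,4.8,0],2],
    [[0,0,0],[-0.8,4.8,0],2],
    [[0,0,0],[-0.8,4.8,0],2],
    [[0,0,0],[0,0,-3],2],
  ],
)

```text
clock: 8.25
position: [0.5179, 0.3172, 0.0984]
ee_rot: [0.003, 0.22, 0.976, 0.003]
contact_force: [0.8, -0.7, -2.8]
width: 0.0262
gripper_force: 59.9
```

drive_tool(
  rows=[
    [[0,0,0],[0,0,-4],2],
    [[0,0,0],[0,0,-2.5],2],
    [[0,0,0],[0,0,-1.0],2],
    [[0,0,0],[0,0,0],2],
  ],
)

```text
clock: 8.75
position: [0.5169, 0.3127, 0.0216]
ee_rot: [0.0, 0.222, 0.975, 0.0]
contact_force: [0.2, 0.2, -1.7]
width: 0.0263
gripper_force: 60.0
```

drive_tool(
  rows=[
    [[0,0,0],[0,0,-0.1],2],
    [[0,0,0],[0,0,0],3.8],
    [[0,0,0],[0,0,0],3.8],
    [[0,0,0],[0,0,0],3.8],
    [[0,0,0],[0,0,3],3.8],
    [[0,0,0],[0,0,5],6],
    [[0,0,0],[0,0,2.5],6],
    [[0,0,0],[0,0,0],6],
  ],
)

```text
clock: 9.75
position: [0.5181, 0.3133, 0.1278]
ee_rot: [0.002, 0.222, 0.975, 0.002]
contact_force: [0.5, 0.2, -0.9]
width: 0.0602
gripper_force: 0.0
```

drive_tool(
  rows=[
    [[0,0,0],[1.96,-4.61,0],6],
    [[0,0,0],[1.96,-4.61,0],6],
    [[0,0,0],[1.96,-4.61,0],6],
    [[0,0,0],[1.96,-4.61,0],6],
    [[0,0,0],[1.96,-4.61,0],6],
    [[0,0,0],[1.96,-4.61,0],6],
    [[0,0,0],[1.96,-4.61,0],6],
    [[0,0,0],[1.96,-4.61,0],6],
  ],
)

```text
clock: 10.75
position: [0.6729, -0.0576, 0.1232]
ee_rot: [-0.002, 0.222, 0.975, 0.0]
contact_force: [0.7, 0.5, 0.3]
width: 0.0598
gripper_force: 0.0
```

drive_tool(
  rows=[
    [[0,0,0],[0,0,-4],6],
    [[0,0,0],[0,0,-3],6],
    [[0,0,0],[0,0,0],6],
  ],
)

```text
clock: 11.12
position: [0.6701, -0.0559, 0.0508]
ee_rot: [-0.005, 0.222, 0.975, -0.0]
contact_force: [-0.5, -0.4, -0.3]
width: 0.0599
gripper_force: 0.0
```

drive_tool(
  rows=[
    [[0,0,0],[0.2,0.1,-1.9],6],
    [[0,0,0],[0,0,0],6],
    [[0,0,0],[0,0,0],3.9],
    [[0,0,0],[0,0,0],3.2],
    [[0,0,0],[0,0,0],3.2],
    [[0,0,0],[0,0,0],3.2],
    [[0,0,0],[0,0,0],3.2],
  ],
  force=30,
)

```text
clock: 12.0
position: [0.676, -0.0552, 0.0372]
ee_rot: [0.001, 0.222, 0.975, 0.0]
contact_force: [-0.3, 0.3, 5.2]
width: 0.0399
gripper_force: 30.5
```

drive_tool(
  rows=[
    [[0,0,0],[0,0,1],3.2],
    [[0,0,0],[0,0,2],3.2],
    [[0,0,0],[0,0,0],3.2],
  ],
)

```text
clock: 12.38
position: [0.6764, -0.0555, 0.0677]
ee_rot: [0.001, 0.221, 0.975, -0.0]
contact_force: [0.5, 0.5, -0.3]
width: 0.0399
gripper_force: 30.4
```

```bash
python3 pic.py side pics/s3.png 180 120 400 320
```

```text
(no output)
```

View pics/s3.png

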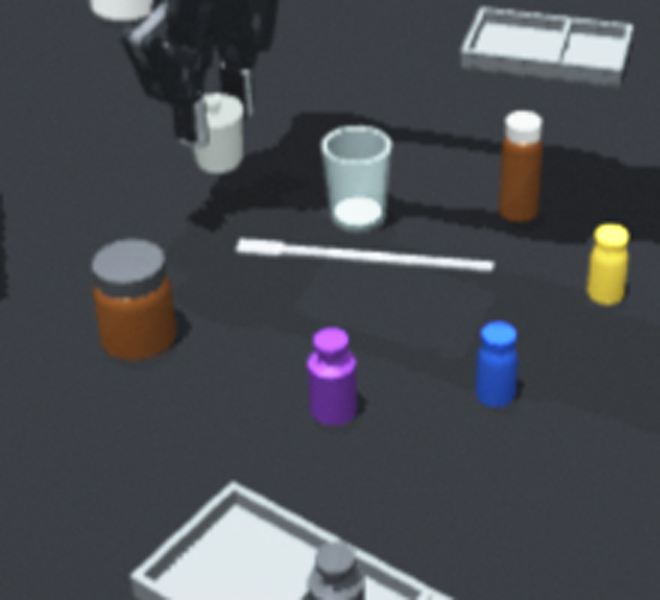

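The crucible hangs upright between the pads at (218,130), and the weight is seen standing in tray3. I'll carry the crucible over.

drive_tool(
  rows=[
    [[0,0,0],[0,0,5],3.2],
    [[0,0,0],[-1.2,4.0,2],3.2],
    [[0,0,0],[-1.5,5.0,0],3.2],
    [[0,0,0],[-1.5,5.0,0],3.2],
    [[0,0,0],[-1.5,5.0,0],3.2],
    [[0,0,0],[-1.5,5.0,0],3.2],
    [[0,0,0],[-1.5,5.0,0],3.2],
    [[0,0,0],[-1.5,5.0,0],3.2],
  ],
)

```text
clock: 13.42
position: [0.5721, 0.286, 0.1351]
ee_rot: [-0.001, 0.222, 0.975, -0.001]
contact_force: [1.2, 0.2, -0.9]
width: 0.0397
gripper_force: 30.7
```

drive_tool(
  rows=[
    [[0,0,0],[0,0,-4],3.2],
    [[0,0,0],[0,0,-3],3.2],
    [[0,0,0],[0,0,-1.5],3.2],
    [[0,0,0],[0,0,0],3.2],
    [[0,0,0],[0,0,0],3.2],
  ],
)

```text
clock: 14.05
position: [0.5744, 0.2848, 0.0523]
ee_rot: [0.001, 0.222, 0.975, 0.001]
contact_force: [0.6, 0.3, -0.3]
width: 0.0397
gripper_force: 30.7
```

drive_tool(
  rows=[
    [[0,0,0],[0,0,-0.6],3.2],
    [[0,0,0],[0,0,-0.4],3.2],
    [[0,0,0],[0,0,-0.1],3.2],
    [[0,0,0],[0,0,0],3.2],
  ],
)

```text
clock: 14.55
position: [0.5738, 0.2847, 0.0413]
ee_rot: [0.001, 0.222, 0.975, 0.0]
contact_force: [-0.5, -1.1, 4.2]
width: 0.0401
gripper_force: 31.0
```

drive_tool(
  rows=[
    [[0,0,0],[0,0,0],5],
    [[0,0,0],[0,0,0],5],
    [[0,0,0],[0,0,0],5],
    [[0,0,0],[0,0,4],5],
    [[0,0,0],[0,0,5],7],
    [[0,0,0],[1.85,-3.0,0],7],
    [[0,0,0],[1.9,-3.0,0],7],
    [[0,0,0],[1.9,-3.0,0],7],
  ],
)

```text
clock: 15.55
position: [0.6303, 0.1941, 0.1304]
ee_rot: [0.0, 0.221, 0.975, 0.0]
contact_force: [0.4, 0.1, -0.2]
width: 0.0698
gripper_force: 0.0
```

drive_tool(
  rows=[
    [[0,0,0.1],[1.9,-3.0,0],7],
    [[0,0,0.1],[1.9,-3.0,0],7],
    [[0,0,0.16],[1.9,-3.1,0],7],
    [[0,0,0],[0,0,-3],7],
    [[0,0,0],[0,0,-2],7],
    [[0,0,0],[0,0,0],7],
  ],
)

```text
clock: 16.3
position: [0.6854, 0.1036, 0.0781]
ee_rot: [-0.002, 0.044, 0.999, -0.0]
contact_force: [0.6, -0.1, 0.1]
width: 0.0701
gripper_force: 0.0
```

```bash
python3 pic.py side pics/s4.png 180 160 400 360
```

```text
(no output)
```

View pics/s4.png

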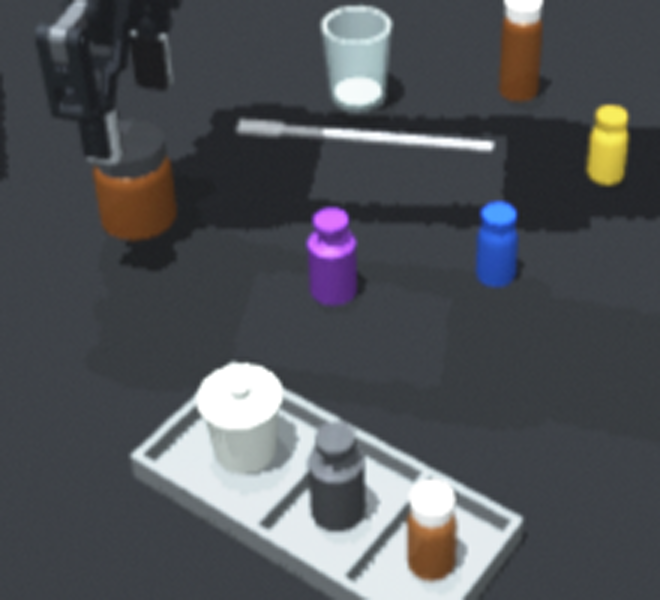

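The crucible, weight and short vial all stand upright in the right pockets of tray3, and the jaws are above the jar at (135,170).

drive_tool(
  rows=[
    [[0,0,0],[0.2,0,-3],7],
    [[0,0,0],[0,0,-2.2],7],
    [[0,0,0],[0,0,0],7],
    [[0,0,0],[0,0,0],4.5],
    [[0,0,0],[0,0,0],4],
    [[0,0,0],[0,0,0],4],
    [[0,0,0],[0,0,0],4],
    [[0,0,0],[0,0,0],4],
  ],
  force=50,
)

```text
clock: 17.35
position: [0.6904, 0.104, 0.0306]
ee_rot: [0.002, 0.043, 0.999, 0.0]
contact_force: [-0.2, 1.0, 6.7]
width: 0.046
gripper_force: 52.1
```

drive_tool(
  rows=[
    [[0,0,0],[0,0,2],4],
    [[0,0,0],[0,0,4],4],
    [[0,0,0],[0,0,5],4],
    [[0,0,0],[-1.6,-3.3,1],4],
    [[0,0,0],[-2.35,-4.8,0],4],
    [[0,0,0],[-2.35,-4.8,0],4],
    [[0,0,0],[-2.35,-4.8,0],4],
    [[0,0,0],[-2.35,-4.8,0],4],
  ],
)

```text
clock: 18.35
position: [0.5777, -0.1225, 0.1484]
ee_rot: [-0.0, 0.043, 0.999, 0.0]
contact_force: [0.5, -1.0, -2.1]
width: 0.0462
gripper_force: 51.8
```

drive_tool(
  rows=[
    [[0,0,0],[-2.3,-4.75,0],4],
    [[0,0,0],[-2.3,-4.75,0],4],
    [[0,0,0],[-2.3,-4.75,0],4],
    [[0,0,0],[-2.3,-4.75,0],4],
    [[0,0,0],[0,0,-4],4],
    [[0,0,0],[0,0,-4],4],
    [[0,0,0],[0,0,-2],4],
    [[0,0,0],[0,0,0],4],
  ],
)

```text
clock: 19.35
position: [0.4855, -0.3102, 0.0467]
ee_rot: [-0.002, 0.044, 0.999, 0.001]
contact_force: [-0.2, -0.3, -1.7]
width: 0.046
gripper_force: 51.9
```

drive_tool(
  rows=[
    [[0,0,0],[0,-0.1,-0.7],4],
    [[0,0,0],[0,0,-0.4],4],
    [[0,0,0],[0,0,-0.1],4],
    [[0,0,0],[0,0,0],4],
  ],
)

```text
clock: 19.85
position: [0.4871, -0.3123, 0.0367]
ee_rot: [0.0, 0.043, 0.999, -0.0]
contact_force: [-0.5, -0.4, -1.8]
width: 0.046
gripper_force: 51.9
```

drive_tool(
  rows=[
    [[0,0,0],[0,0,-0.15],4],
    [[0,0,0],[0,0,-0.1],4],
    [[0,0,0],[0,0,0],4],
  ],
)

```text
clock: 20.23
position: [0.487, -0.3123, 0.0346]
ee_rot: [0.0, 0.043, 0.999, -0.0]
contact_force: [-1.3, 0.4, 5.9]
width: 0.0461
gripper_force: 52.5
```

drive_tool(
  rows=[
    [[0,0,0],[0,0,0],6],
    [[0,0,0],[0,0,0],6],
    [[0,0,0],[0,0,0],6],
    [[0,0,0],[0,0,4],6],
    [[0,0,0],[0,0,5],5],
    [[0,0,0],[-0.6,5,1],4.8],
    [[0,0,0],[-0.6,5,0],4.8],
    [[0,0,0],[-0.6,5,0],4.8],
  ],
)

```text
clock: 21.22
position: [0.4687, -0.1609, 0.1341]
ee_rot: [0.0, 0.044, 0.999, -0.0]
contact_force: [1.0, 0.3, -0.5]
width: 0.0478
gripper_force: 0.0
```

drive_tool(
  rows=[
    [[0,0,0],[-0.3,4.5,0],4.8],
    [[0,0,0],[-0.2,4.5,0],4.8],
    [[0,0,0],[0,0,-3],4.8],
    [[0,0,0],[0,0,0],4.8],
    [[0,0,0],[0,0,0],4.8],
  ],
)

```text
clock: 21.85
position: [0.4644, -0.0727, 0.1043]
ee_rot: [0.0, 0.044, 0.999, -0.0]
contact_force: [0.5, -0.8, -0.2]
width: 0.048
gripper_force: 0.0
```

```bash
python3 pic.py scene pics/s5.png 160 140 400 320
```

```text
(no output)
```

View pics/s5.png

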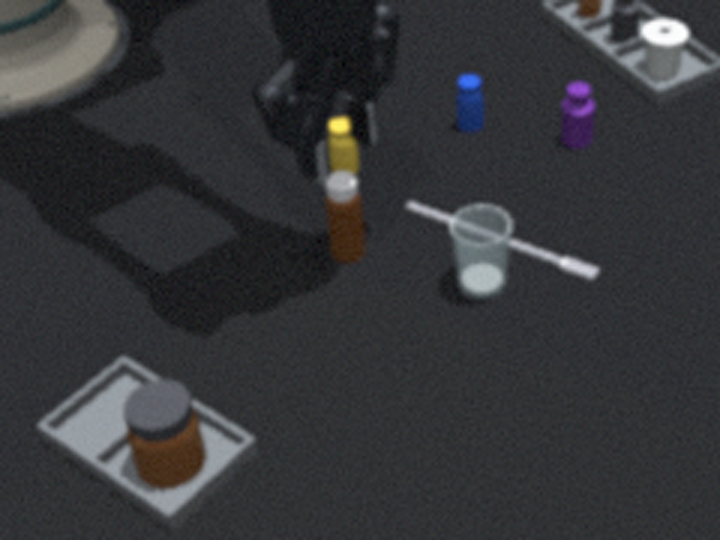

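The jar stands in tray2's large pocket at (165,430), and the jaws are centred above the tall vial at (345,190).

drive_tool(
  rows=[
    [[0,0,0],[0,0,-4],4.8],
    [[0,0,0],[0,0,-2.7],4.8],
    [[0,0,0],[0,0,0],4.8],
    [[0,0,0],[0,0,0],2.5],
    [[0,0,0],[0,0,0],2],
    [[0,0,0],[0,0,0],2],
    [[0,0,0],[0,0,0],2],
    [[0,0,0],[0,0,0],2],
  ],
  force=35,
)

```text
clock: 22.9
position: [0.4652, -0.0727, 0.0381]
ee_rot: [0.002, 0.043, 0.999, -0.001]
contact_force: [-0.6, -1.9, 7.5]
width: 0.0268
gripper_force: 36.2
```

drive_tool(
  rows=[
    [[0,0,0],[0,0,3],2],
    [[0,0,0],[0,0,5],2],
    [[0,0,0],[-0.7,-3.5,2],2],
    [[0,0,0],[-0.9,-5,0],2],
    [[0,0,0],[-0.9,-5,0],2],
    [[0,0,0],[-0.9,-5,0],2],
    [[0,0,0],[-0.8,-4.7,0],2],
    [[0,0,0],[0,0,0],2],
  ],
)

```text
clock: 23.9
position: [0.4216, -0.3075, 0.137]
ee_rot: [0.0, 0.045, 0.999, -0.001]
contact_force: [-0.0, 0.2, -0.9]
width: 0.0267
gripper_force: 35.4
```

drive_tool(
  rows=[
    [[0,0,0],[0.1,0.1,-4],2],
    [[0,0,0],[0,0,-3.5],2],
    [[0,0,0],[0,0,-1],2],
    [[0,0,0],[0,0,-0.6],2],
    [[0,0,0],[0,0,-0.3],2],
    [[0,0,0],[0,0,0],2],
    [[0,0,0],[0,0,0],2],
  ],
)

```text
clock: 24.78
position: [0.4233, -0.3035, 0.0436]
ee_rot: [0.001, 0.043, 0.999, -0.0]
contact_force: [-0.2, -0.9, -0.7]
width: 0.0271
gripper_force: 35.4
```

drive_tool(
  rows=[
    [[0,0,0],[0,0,-0.1],2],
    [[0,0,0],[0,0,-0.1],2],
    [[0,0,0],[0,0,0],2],
  ],
)

```text
clock: 25.15
position: [0.4232, -0.3035, 0.0421]
ee_rot: [0.001, 0.043, 0.999, -0.0]
contact_force: [-0.8, 1.9, 9.1]
width: 0.0269
gripper_force: 36.3
```

drive_tool(
  rows=[
    [[0,0,0],[0,0,0],4.2],
    [[0,0,0],[0,0,0],4.2],
    [[0,0,0],[0,0,0],4.2],
    [[0,0,0],[0,0,4],4.2],
    [[0,0,0],[0,0,5],4.2],
    [[0,0,0],[0,0,5],4.2],
    [[0,0,0],[-3,3,3],4.2],
    [[0,0,0],[0,0,0],4.2],
  ],
)

```text
clock: 26.15
position: [0.3921, -0.2722, 0.2131]
ee_rot: [0.001, 0.043, 0.999, -0.001]
contact_force: [0.1, -0.4, -0.4]
width: 0.0419
gripper_force: 0.0
```

drive_tool(
  rows=[
    [[0,0,0],[0,5,0],4.2],
    [[0,0,0],[0,5,0],4.2],
    [[0,0,0],[0,5,0],4.2],
    [[0,0,0],[0,0,0],4.2],
  ],
)

```text
clock: 26.65
position: [0.3922, -0.1204, 0.2098]
ee_rot: [-0.001, 0.041, 0.999, 0.001]
contact_force: [0.4, -0.8, -1.3]
width: 0.0418
gripper_force: 0.0
```

```bash
python3 - <<'E'
from rig import eyes
import cv2
a=eyes.get_image("scene")[130:320,160:420,::-1]; b=eyes.get_image("side")[110:380,200:420,::-1]
cv2.imwrite("pics/f.png",cv2.hconcat([cv2.resize(a,(440,322),interpolation=2),cv2.resize(b,(262,322),interpolation=2)]))
E
```

```text
(no output)
```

View pics/f.png

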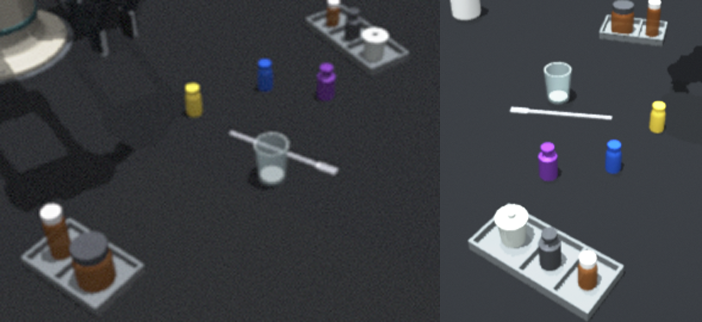

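All five items stand upright in their pockets: tray2 at about (80,260) and tray3 at about (545,255) in the side half. The beaker at (272,158) has not moved.

```bash
python3 -c "
from rig import job; print(job.sign_off())"
```

```text
the job is handed in; nothing more can be done
None
```

Both kits are made up and the job is handed in at about 27 s: the last pictures show all five items upright in their correct pockets and the beaker where it stood; the sign-off returned no verdict.

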